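# Make up two camera repair kits

### The job

Make up the two repair kits from the parts on the bench, the red tray first: complete it before you move anything for the blue one. Red tray: the silver lens standing in the compartment with the round pad, and the black viewfinder block in the plain compartment; blue tray: the black lens standing in the compartment with the round pad, the yellow film cartridge upright in the middle compartment, and the shutter drive unit in the end compartment. Everything goes in upright and flat on the tray floor, the two blocks with their long side along the tray, set down and not dropped; leave the green cartridge and the white viewfinder where they are.

Things in the scene. Friction and masses are not known exactly. Their poses are not given: they have to be found in the camera images.
- red_tray: Shallow tray of red metal, 84 x 164 mm, two compartments. 4 mm walls 16 mm high, 3 mm floor. Fixed, long side across the robot's view. Origin: under its centre at table height; z up, y along its length, x across (76 mm inside). Compartment with the round dark pad (60 mm disc, flush) centred at y = +40 mm, the plain one at y = -40 mm; each 76 mm long in y.
- blue_tray: Shallow tray of blue metal, 84 x 196 mm, three compartments. 4 mm walls 16 mm high, 3 mm floor. Fixed, long side across the robot's view. Origin: under its centre at table height; z up, y along its length, x across (76 mm inside). Compartments along y: round dark pad (60 mm disc, flush) at +59 mm, 70 mm long; middle at -3 mm, 46 mm long; end at -62 mm, 64 mm long.
- silver_lens: Silver camera lens with two black grip bands, a round barrel standing with its green-tinted glass up, 54 mm diameter (46 mm at the mount, the lowest 6 mm), 44 mm high, about 0.22 kg. Origin: centre of the underside; z up.
- black_lens: Black camera lens with a red ring around its lower half and a red rim at the top, a round barrel standing with its green-tinted glass up, 48 mm diameter (40 mm at the mount, the lowest 6 mm), 38 mm high, about 0.18 kg. Origin: centre of the underside; z up.
- black_finder: Black viewfinder block with a steel plate on top and amber windows in one face: 40 mm (its x) by 56 mm (its y), 36 mm high, about 0.09 kg. Origin: centre of the underside; z up. The windows face -x.
- shutter_drive: Shutter drive unit: brass block with a green circuit board and a copper wheel on top, 34 mm (its x) by 46 mm (its y), 34 mm high (37 mm over the wheel's hub), about 0.10 kg. Origin: centre of the underside; z up.
- yellow_cartridge: Yellow film cartridge with black ends, an upright cylinder 25 mm in diameter, 47 mm high plus a 3 mm spool knob on top, about 0.03 kg. Origin: centre of the underside; z up.
- green_cartridge: Green film cartridge, of the same shape and size as the yellow one. Not needed: it stays where it stands. Origin: centre of the underside; z up.
- white_finder: White viewfinder block, of the same shape and size as the black one. Not needed: it stays where it stands. Origin: centre of the underside; z up.

How it is judged:
By the outcome, as a careful person would: the job done as asked, in the order asked, and still so for the second after the job is handed in, with the robot touching nothing.
It also fails if it takes over 112 s, if anything falls off the work surface, if the arm or the gripper's body presses on something with over 40 N, if the wrist force passes 120 N, or if a joint passes its speed limit or range.

### The arm

A 6-joint arm with a two-finger parallel gripper is mounted at the origin on the work surface. World frame = base frame: x ahead of the robot, y to its left, z up, the work surface at z = 0. Lengths are in mm, angles in degrees, forces in N, time in s.
With the tool pointing down it reaches from about 300 to 850 mm from the base axis. Payload 4.2 kg.
Tool frame: the origin (TCP) lies on the centre line of the jaws, within the pads' length; the fingertips stand 14 mm ahead of it and the grasp point (between the pads) lies 5 mm behind it (env.finger_overhang is the z of the fingertips in the tool frame, in mm); z points along the fingers, y is the line along which they close (so a half turn about z gives the same grasp; the last joint's range is limited). The gripper opens to 91 mm and grips with 3 to 60 N. Pads are 32 mm wide; open, the fingers measure 118 mm over their backs; the gripper's body (76 mm by 178 mm) begins 60 mm behind the grasp point.
Start: joints at [72.651, 18.312, 89.639, -0, 72.044, -1.146], TCP at [160.453, 552.174, 227.976] pointing down, gripper open.
Joint ranges: [-177.97, 177.97], [-48.28, 115.42], [12.27, 149.76], [-77.06, 257.06], [2.81, 150.46], [-146.56, 146.56]. Speed limits (degrees/s): [147.25, 147.25, 180, 180, 180, 180].

### API

Orientations are given as [roll, pitch, yaw] about the fixed x, y, z axes, in that order (R = Rz(yaw) Ry(pitch) Rx(roll)).
In Python, from workcell import sensors, viewer, env gives the robot as it stands. The module is installed in compiled form; this text tells all that it offers.
- The arm moves only by the tool step_arm, never from a script. Its argument "plan" is one flat list of numbers, 6 for each row, row after row: the shift along the tool's x, y, z in cm, then the turn, a rotation vector about the tool's x, y, z in rad. In form: [x, y, z, wx, wy, wz, x, y, z, wx, wy, wz, ...]. A call has 1 to 5 rows; each row shifts and turns the commanded pose from where the row before left it, along the tool's axes as they then stand; what a row does not reach is not made up. A row lasts 1/12 s, in which the tool goes at most 41.7 mm and 7.16 degrees, less where a joint would pass 70% of its speed; a pose out of reach is approached as far as the arm can. A call is refused whole if a number of a shift passes 4.17 or a number of a turn 0.125, either way. A call with a gripper value outside its range is refused whole. "hand" is the finger opening in cm, from 0 to 9.12, set as the call begins (left out, the last holds). The fingers move at their own pace and stop on an object; "newtons" is the grip in N (left out, the last holds). Time passes only in rows, so rows that do not move let the fingers close. It gives the time, the measured TCP pose, the force, the opening and the grip force at its end, in the units of the state.
- sensors.state(): the state, without advancing time (a new reading comes with each control period).
- viewer.grab_frame(name): name is "scene" or "top" or "wrist"; returns a dict with "img" (480x640x3 uint8, red, green, blue), "fx", "fy", "cx", "cy" (pixels), "position" and "attitude" of the camera in the world. Camera axes: x right, y down, z forward; pixel columns grow to the right and rows downward; lengths in mm; the calibration is good to about 2 mm. A picture is of the moment at which its call begins. There is no depth.
- env.job_done(): hands the job in; it is judged then, once.
Trained networks look in a picture, given as the dict that the camera call returned (one of the last four; its "shot" number tells which), for a name from the list of things; names that differ only in an ending like _2 or _b are one class to them, and where a whole thing is asked for, a point or a joint stands for the part that bears it (a point fixed in the world has none). Each returns a list of dicts, best first, with "score" (0 to 1); they miss things now and then, are a little off and sometimes report something else, mostly with a low value. They report only what shows in the picture. A call takes as long as a camera call.
- viewer.boxes_of(name, picture): "location" ([column, row] in pixels, amid what is visible of it).
- viewer.pinpoint(name, picture): "location" ([column, row] in pixels: a listed point, or the origin of a listed thing).
The state is a dict: "time_s": time; "qpos": joint angles; "qvel": joint speeds; "effort": joint torques, N m; "ee_pos": TCP position; "ee_rot": TCP orientation; "force": force on the tool from outside, world axes, zero at the start; "torque": the same for the moment, N m; "gripper_width": finger opening in mm; "gripper_force": force on a finger pad.
Only numpy, scipy, OpenCV 4.12 (cv2) and the standard library are available. Lean on these libraries where they do the work, as an engineer would, in place of code of your own. Each camera call takes 0.05 s, during which the arm holds its last target. There are 200 camera calls.

## Working session

There is one attempt and no reset: what is moved stays moved. The work goes in short steps, Python scripts to look and compute and a tool call to move; the robot and the scene stay as the last step left them, time stands still between calls to the robot, and variables do not carry over. Pictures are saved under pics/ and viewed, at most 14 in all, crops included, and the job is handed in when it is done.

Besides the shell and the picture viewer there is one more tool, called in YAML: its name, and indented under it one key for each argument. step_arm: Moves the arm, as the interface text tells. Its arguments: {"type":"object","properties":{"plan":{"type":"array","items":{"type":"number"}},"hand":{"type":"number"},"newtons":{"type":"number"}},"required":["plan"]}

```bash
mkdir -p pics; ls; cat > h.py <<'E'
import numpy as np, cv2
from scipy.spatial.transform import Rotation as R
from workcell import sensors, viewer, env
def grab(n, save=None):
    f=viewer.grab_frame(n)
    if save: cv2.imwrite('pics/'+save, f['img'][:,:,::-1])
    return f
def ray(f,uv,z):
    a=np.array(f['attitude'],float)
    M=R.from_euler('xyz',a,degrees=True).as_matrix() if a.size==3 else a
    d=M@np.array([(uv[0]-f['cx'])/f['fx'],(uv[1]-f['cy'])/f['fy'],1])
    p=np.array(f['position'],float); return p+d*(z-p[2])/d[2]
NAMES='red_tray blue_tray silver_lens black_lens black_finder shutter_drive yellow_cartridge green_cartridge white_finder'.split()
def find(f,names=NAMES,z=0):
    for n in names:
        for k in ('pinpoint',):
            for d in getattr(viewer,k)(n,f)[:3]:
                print(n,k,round(d['score'],2),np.round(d['location'],1),np.round(ray(f,d['location'],z)[:2],1))
E
python3 - <<'E'
from h import *
for n in ('top','scene'):
    f=grab(n,n+'0.png'); print(n,f['position'],f['attitude'],f['fx'],f['cx'],f['shot']); find(f)
s=sensors.state(); print(s)
E
```

```text
pics
top [ 390.31409743  -16.97111018 1125.7285536 ] [-172.63827738    0.51962891  -89.53414723] 621.2298537182288 304.4772707528125 1
red_tray pinpoint 0.82 [408.2 192.2] [ 635.9 -196.1]
blue_tray pinpoint 0.93 [205.2 195.8] [626.8 178.7]
silver_lens pinpoint 0.67 [116.8 305.1] [424.3 333.2]
black_lens pinpoint 0.74 [235.7 305.2] [425.8 117.8]
black_lens pinpoint 0.73 [205.3 194.1] [630.  178.6]
black_lens pinpoint 0.28 [350.2 307.2] [423.9 -88.9]
black_finder pinpoint 0.67 [351.  306.4] [425.3 -90.4]
shutter_drive pinpoint 0.76 [296.4 259.1] [510.3   8.9]
yellow_cartridge pinpoint 0.52 [408.4 262.1] [ 506.3 -194.8]
green_cartridge pinpoint 0.49 [187.  261.2] [505.1 208.5]
white_finder pinpoint 0.72 [481.5 304.8] [ 430.  -325.2]
scene [1025.72761019 -460.31210827  762.56657183] [-137.15896132   -1.07512375   47.67977944] 556.3433708184299 317.93081996582805 2
red_tray pinpoint 0.75 [267.6 348.7] [ 632.5 -190.5]
blue_tray pinpoint 0.32 [268.3 350. ] [ 635.1 -191.2]
silver_lens pinpoint 0.72 [387.5 148.4] [408.7 329.5]
black_lens pinpoint 0.83 [323.3 195.5] [428.1 117.9]
black_lens pi
[... 415 characters left out ...]
[419.1 237.9] [633.7 174.1]
{'time_s': 1.0, 'qpos': array([ 7.26494496e+01,  1.83108617e+01,  8.96395110e+01, -3.85740114e-04,
        7.20431076e+01, -1.14444645e+00]), 'qvel': array([-0.01490901, -0.12293454,  0.15926061, -0.02280384, -0.11043793,
       -0.04483894]), 'effort': array([-5.87102495e-04, -4.12371790e+01, -2.32230073e+01,  7.26045831e-02,
        3.76381399e-02, -1.48670546e-05]), 'ee_pos': array([160.47008406, 552.16925956, 227.98287529]), 'ee_rot': array([1.79993489e+02, 4.97107393e-04, 1.63794015e+02]), 'force': array([ 0.30425313, -0.05247812, -0.20055011]), 'torque': array([-0.03320482, -0.00812465,  0.01861477]), 'gripper_force': 0.0, 'gripper_width': 90.96538963764199}
```

View pics/top0.png

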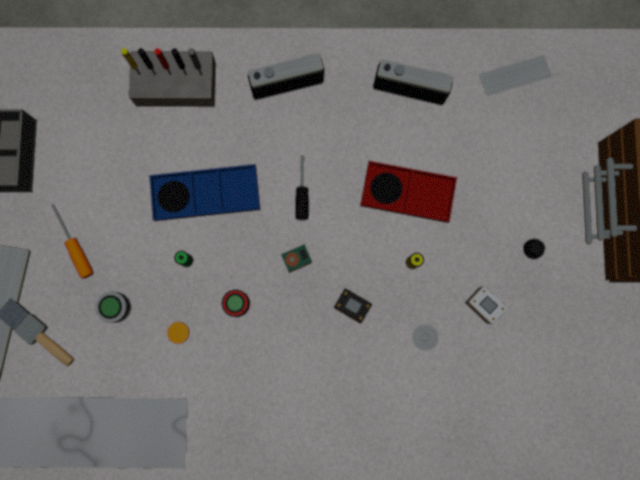

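View pics/scene0.png

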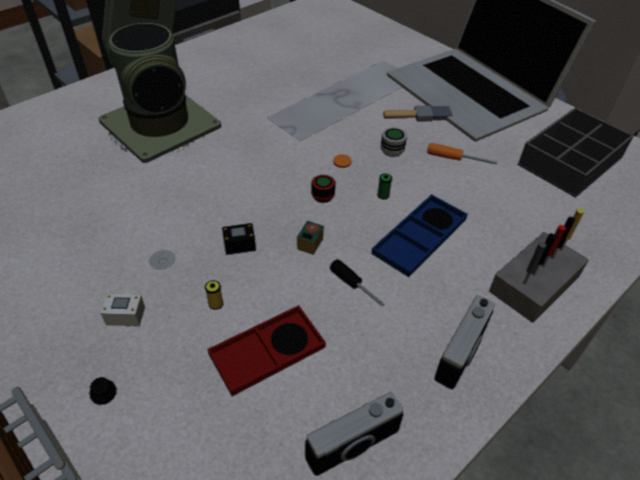

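The top picture shows the parts row by row: silver lens (113,307), black lens (235,303), black finder (353,305), drive (296,258), yellow cartridge (415,260), and trays blue (205,193) and red (408,192), with pads at (174,196) and (387,188). That agrees with the networks' reports at their best scores.

```bash
cat >> h.py <<'E'
def go(x,y,z,yaw):
    s=sensors.state(); M=R.from_euler('xyz',s['ee_rot'],degrees=True).as_matrix()
    d=M.T@(np.array([x,y,z])-s['ee_pos'])/10
    T=R.from_euler('xyz',[180,0,yaw],degrees=True).as_matrix()
    print('t',round(s['time_s'],2),'shift cm',np.round(d,2),'turn rad',np.round(R.from_matrix(M.T@T).as_rotvec(),3),'ee',np.round(s['ee_pos'],1),np.round(s['ee_rot'],1),'F',np.round(s['force'],1),'w',round(s['gripper_width'],1))
def rect(f,mask,z,minA=200):
    for c in cv2.findContours(mask.astype(np.uint8),cv2.RETR_EXTERNAL,cv2.CHAIN_APPROX_NONE)[0]:
        if cv2.contourArea(c)<minA: continue
        P=np.array([ray(f,p,z)[:2] for p in c[:,0,:]],np.float32)
        r=cv2.minAreaRect(P); b=cv2.boxPoints(r)
        e=max((b[1]-b[0],b[2]-b[1]),key=np.linalg.norm)
        a=np.degrees(np.arctan2(e[1],e[0]))%180
        print('rect c',np.round(r[0],1),'size',np.round(r[1],1),'long-axis dir',round(float(a),1))
def tray_masks(f):
    i=f['img'].astype(int); r,g,b=i[...,0],i[...,1],i[...,2]
    cl=lambda m: cv2.morphologyEx(m.astype(np.uint8),cv2.MORPH_CLOSE,np.ones((9,9)))
    return {'red':cl((r>70)&(r>2.5*g)&(r>2.5*b)),'blue':cl((b>50)&(b>1.6*g)&(b>2*r))}
E
python3 - <<'E'
from h import *
f=grab('top')
for k,m in tray_masks(f).items(): print(k); rect(f,m,8)
w=grab('wrist'); s=sensors.state()
M=R.from_euler('xyz',s['ee_rot'],degrees=True).as_matrix()
a=np.array(w['attitude']); print('cam in tool',M.T@(w['position']-s['ee_pos']), w['fx'], (R.from_matrix(M).inv()*R.from_euler('xyz',a,degrees=True)).as_euler('xyz',degrees=True))
go(416,331,220,90)
E
```

```text
red
rect c [430.  118.6] size [42.2 42.8] long-axis dir 135.8
rect c [ 636.3 -195. ] size [161.7  82.3] long-axis dir 79.3
blue
rect c [632.3 179.4] size [ 82.4 194. ] long-axis dir 96.6
cam in tool [  74.69457157    0.73705469 -157.40498735] 355.5583765085875 [-1.54910373e+01 -5.87331684e-02  8.99931855e+01]
t 1.1 shift cm [-30.71 -14.11   0.8 ] turn rad [ 0.    -0.     1.288] ee [160.4 552.2 228. ] [180.    0.  163.8] F [-0.4  0.3  0.4] w 91.2
```

step_arm:
  plan: [-3.4,-1.57,0.09,0,0,0,-3.4,-1.57,0.09,0,0,0,-3.4,-1.57,0.09,0,0,0,-3.4,-1.57,0.09,0,0,0,-3.4,-1.57,0.09,0,0,0]

```text
time_s: 1.52
ee_pos: [302.8, 428.2, 223.5]
ee_rot: [180.0, 0.0, 163.8]
force: [1.2, 1.1, -0.4]
gripper_width: 91.1
gripper_force: 0.0
```

step_arm:
  plan: [-3.4,-1.57,0.09,0,0,0,-3.4,-1.57,0.09,0,0,0,-3.4,-1.57,0.09,0,0,0,-3.4,-1.57,0.09,0,0,0,0,0,0,0,0,0.117]

```text
time_s: 1.93
ee_pos: [419.2, 327.1, 219.8]
ee_rot: [-180.0, 0.2, 156.7]
force: [-1.2, 0.2, 0.1]
gripper_width: 91.3
gripper_force: 0.0
```

step_arm:
  plan: [0,0,0,0,0,0.117,0,0,0,0,0,0.117,0,0,0,0,0,0.117,0,0,0,0,0,0.117,0,0,0,0,0,0.117]

```text
time_s: 2.35
ee_pos: [414.9, 331.0, 219.9]
ee_rot: [180.0, -0.0, 123.2]
force: [0.0, 0.2, -0.7]
gripper_width: 91.2
gripper_force: 0.0
```

step_arm:
  plan: [0,0,0,0,0,0.117,0,0,0,0,0,0.117,0,0,0,0,0,0.117,0,0,0,0,0,0.117,0,0,0,0,0,0.117]

```text
time_s: 2.77
ee_pos: [414.9, 331.1, 219.9]
ee_rot: [180.0, -0.0, 89.7]
force: [-0.4, 0.0, -0.2]
gripper_width: 91.1
gripper_force: 0.0
```

```bash
python3 - <<'E'
from h import *
w=grab('wrist','w1.png'); find(w,['silver_lens','black_lens','black_finder'])
for n in ['silver_lens']: print(viewer.boxes_of(n,w)[:2])
go(416,331,220,90)
E
```

```text
silver_lens pinpoint 0.63 [328.3 216.1] [420.9 333.5]
black_lens pinpoint 0.68 [335.3 387.9] [429.4 116.8]
[{'location': [329.0, 225.0], 'score': 0.91}]
t 3.02 shift cm [-0.01  0.11 -0.01] turn rad [ 0.    -0.     0.003] ee [414.9 331.1 219.9] [180.   -0.   90.2] F [-0.4 -0.  -0.1] w 91.3
```

View pics/w1.png

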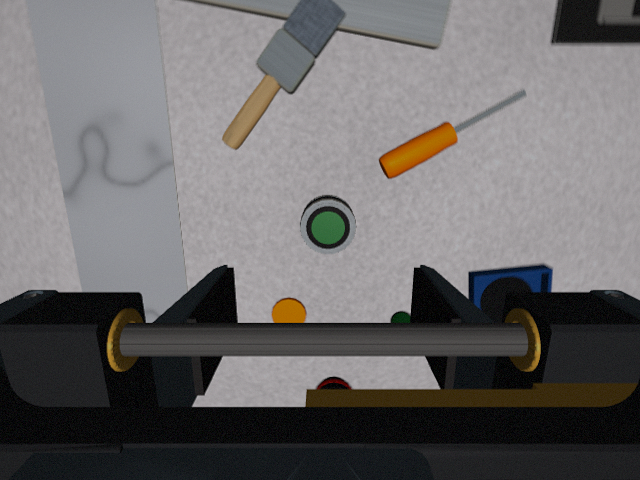

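The wrist view shows the silver lens at (328,225), glass centre (328,228), plus the orange disc at (289,312). I'll locate it from the top rim.

```bash
python3 - <<'E'
from h import *
w=grab('wrist')
i=w['img'].astype(int); m=((i[...,1]>1.4*i[...,0])&(i[...,1]>1.3*i[...,2])&(i[...,1]>50)).astype(np.uint8)
n,l,st,c=cv2.connectedComponentsWithStats(m)
for k in range(1,n):
    if st[k,4]>200: print(st[k],c[k],ray(w,c[k],43))
go(419,332,29,90)
E
```

```text
[311 211  34  34 894] [327.65436242 227.33892617] [419.75951416 330.87251266  43.        ]
t 3.07 shift cm [ 0.09  0.41 19.09] turn rad [ 0.    -0.     0.003] ee [414.9 331.1 219.9] [180.   -0.   90.2] F [ 0.3 -0.1 -0.4] w 91.1
```

step_arm:
  plan: [0.05,0.5,3.8,0,0,0,0,0,4,0,0,0,0,0,4,0,0,0,0,0,3.7,0,0,0,0,0,2.2,0,0,0]

```text
time_s: 3.48
ee_pos: [418.0, 330.2, 39.3]
ee_rot: [-179.8, 0.2, 90.1]
force: [-0.1, -0.0, -0.6]
gripper_width: 91.3
gripper_force: 0.0
```

step_arm:
  plan: [0,0,1.4,0,0,0,0,0,0,0,0,0,0,0,0,0,0,0]

```text
time_s: 3.73
ee_pos: [419.8, 331.5, 28.5]
ee_rot: [-179.9, 0.0, 90.1]
force: [0.1, 0.1, -0.2]
gripper_width: 91.0
gripper_force: 0.0
```

step_arm:
  plan: [0,0,0,0,0,0,0,0,0,0,0,0,0,0,0,0,0,0,0,0,0,0,0,0,0,0,0,0,0,0]
  hand: 4.6
  newtons: 25

```text
time_s: 4.15
ee_pos: [420.2, 331.8, 29.6]
ee_rot: [179.9, -0.1, 90.1]
force: [-0.1, 0.3, -0.0]
gripper_width: 60.7
gripper_force: 0.0
```

step_arm:
  plan: [0,0,0,0,0,0,0,0,0,0,0,0,0,0,0,0,0,0,0,0,0,0,0,0,0,0,0,0,0,0]

```text
time_s: 4.57
ee_pos: [419.9, 331.7, 29.3]
ee_rot: [180.0, -0.0, 90.1]
force: [-1.2, 0.4, 5.9]
gripper_width: 53.1
gripper_force: 25.0
```

step_arm:
  plan: [0,0,-1,0,0,0,0,0,-3.5,0,0,0,0,0,-4,0,0,0,0,0,-4,0,0,0,0,0,-3.5,0,0,0]

```text
time_s: 4.98
ee_pos: [419.9, 331.5, 191.3]
ee_rot: [179.9, -0.0, 90.1]
force: [0.4, 0.0, -2.0]
gripper_width: 53.3
gripper_force: 25.0
```

step_arm:
  plan: [-3.58,1.38,-0.19,0,0,0,-3.58,1.38,-0.19,0,0,0,-3.58,1.38,-0.19,0,0,0,-3.58,1.38,-0.19,0,0,0,-3.58,1.38,-0.19,0,0,0]

```text
time_s: 5.4
ee_pos: [489.0, 150.9, 198.6]
ee_rot: [180.0, 0.0, 90.1]
force: [1.0, 0.6, -1.6]
gripper_width: 53.2
gripper_force: 25.0
```

step_arm:
  plan: [-3.58,1.38,-0.19,0,0,0,-3.58,1.38,-0.19,0,0,0,-3.58,1.38,-0.19,0,0,0,-3.58,1.38,-0.19,0,0,0,-3.58,1.38,-0.19,0,0,0]

```text
time_s: 5.82
ee_pos: [558.2, -28.2, 207.9]
ee_rot: [-180.0, -0.0, 90.1]
force: [0.3, -0.4, -2.6]
gripper_width: 52.9
gripper_force: 25.0
```

step_arm:
  plan: [-3.58,1.38,-0.19,0,0,0,-3.58,1.38,-0.19,0,0,0,-3.58,1.38,-0.19,0,0,0,-3.58,1.38,-0.19,0,0,0,-3.58,1.38,-0.19,0,0,0]

```text
time_s: 6.23
ee_pos: [627.4, -207.1, 217.2]
ee_rot: [-180.0, -0.0, 90.0]
force: [-0.2, 1.1, -2.6]
gripper_width: 53.0
gripper_force: 25.0
```

step_arm:
  plan: [-3.58,1.38,-0.19,0,0,0,0,0,0,0,0,0,0,0,0,0,0,0,0,0,0,0,0,0]

```text
time_s: 6.57
ee_pos: [640.6, -240.7, 218.5]
ee_rot: [-179.9, -0.1, 90.0]
force: [0.7, 0.4, -2.8]
gripper_width: 52.9
gripper_force: 25.0
```

```bash
python3 - <<'E'
from h import *
w=grab('wrist','w2.png'); find(w,['red_tray','silver_lens'])
rect(w,tray_masks(w)['red'],8)
go(643.7,-155.7,100,90)
E
```

```text
red_tray pinpoint 0.58 [315.2 173. ] [ 632.5 -192.2]
silver_lens pinpoint 0.81 [325.4 285.5] [ 643.3 -317.6]
rect c [ 950.5 -236.4] size [ 42.  202.3] long-axis dir 103.3
rect c [ 634.  -194.6] size [166.8  85.1] long-axis dir 79.3
t 6.72 shift cm [ 8.38  0.31 11.94] turn rad [-0.    -0.001  0.002] ee [ 640.9 -239.6  219.4] [-180.    -0.    90.1] F [-0.3  0.6 -1.3] w 53.3
```

View pics/w2.png

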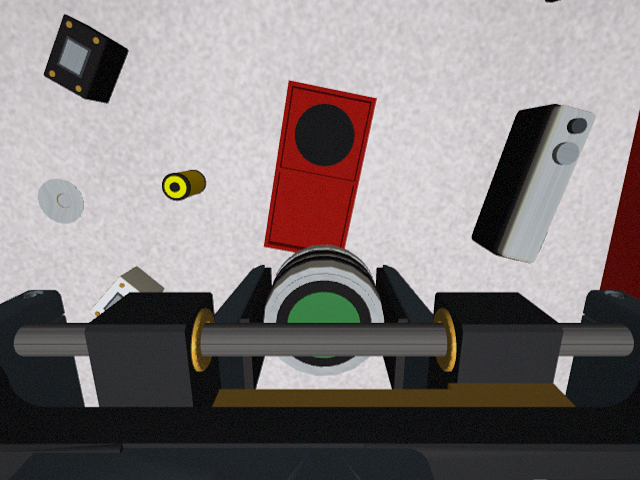

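The picture shows the whole red tray, pad disc centre at about (325,135), corners (290,81), (376,98), (345,250), (265,246), with the silver lens held straight in the jaws.

```bash
python3 - <<'E'
from h import *
w=grab('wrist')
i=w['img'].astype(int).sum(2); m=np.zeros(i.shape,np.uint8); m[95:175,285:370]=i[95:175,285:370]<130
n,l,st,c=cv2.connectedComponentsWithStats(m); k=1+st[1:,4].argmax(); print(st[k],c[k],ray(w,c[k],3))
for p in [(290,81),(376,98)]: print(p,ray(w,p,16))
p=ray(w,c[k],3); go(p[0],p[1],45,90)
E
```

```text
[ 295  105   59   62 2887] [323.87564946 135.47661933] [ 641.7970445  -154.07411577    3.        ]
(290, 81) [ 610.01136833 -105.80776797   16.        ]
(376, 98) [ 690.95163097 -120.40554932   16.        ]
t 6.77 shift cm [ 8.54  0.11 17.45] turn rad [-0.    -0.     0.003] ee [ 641.  -239.6  219.5] [-180.    -0.    90.1] F [ 0.9  0.5 -1.4] w 53.0
```

step_arm:
  plan: [2.9,0.05,0,0,0,0,2.9,0.05,1.0,0,0,0,2.7,0.05,2.5,0,0,0,0,0,4,0,0,0,0,0,4,0,0,0]

```text
time_s: 7.18
ee_pos: [643.6, -153.3, 105.4]
ee_rot: [179.7, 0.1, 90.3]
force: [1.0, -0.7, -2.3]
gripper_width: 53.5
gripper_force: 25.0
```

step_arm:
  plan: [0,0,4,0,0,0,0,0,2,0,0,0,0,0,0.5,0,0,0,0,0,0,0,0,0,0,0,0,0,0,0]

```text
time_s: 7.6
ee_pos: [643.9, -155.8, 40.9]
ee_rot: [179.8, 0.0, 90.1]
force: [0.7, -0.8, -1.5]
gripper_width: 53.5
gripper_force: 25.0
```

step_arm:
  plan: [0,0,0.2,0,0,0,0,0,0.2,0,0,0,0,0,0.15,0,0,0,0,0,0,0,0,0]

```text
time_s: 7.93
ee_pos: [642.8, -156.1, 34.4]
ee_rot: [179.9, 0.0, 90.1]
force: [-0.2, -0.1, -2.0]
gripper_width: 53.1
gripper_force: 25.0
```

step_arm:
  plan: [0.12,0,0.1,0,0,0,0,0,0.06,0,0,0,0,0,0,0,0,0,0,0,0,0,0,0]

```text
time_s: 8.27
ee_pos: [642.7, -154.6, 32.3]
ee_rot: [180.0, -0.0, 90.1]
force: [-0.4, 0.6, -0.4]
gripper_width: 53.6
gripper_force: 25.0
```

step_arm:
  plan: [0,0,0.04,0,0,0,0,0,0,0,0,0]

```text
time_s: 8.43
ee_pos: [642.8, -154.7, 32.3]
ee_rot: [180.0, -0.0, 90.1]
force: [-1.2, 0.2, 2.3]
gripper_width: 53.1
gripper_force: 25.0
```

step_arm:
  plan: [0,0,0,0,0,0,0,0,0,0,0,0,0,0,0,0,0,0,0,0,0,0,0,0,0,0,0,0,0,0]
  hand: 7.5

```text
time_s: 8.85
ee_pos: [642.7, -154.8, 31.6]
ee_rot: [-180.0, -0.0, 90.1]
force: [-0.2, -0.3, -0.4]
gripper_width: 75.1
gripper_force: 0.0
```

step_arm:
  plan: [0,0,-2,0,0,0,0,0,-4,0,0,0,0,0,-4,0,0,0,0,0,-4,0,0,0,0,0,-4,0,0,0]

```text
time_s: 9.27
ee_pos: [642.3, -154.7, 213.5]
ee_rot: [-180.0, -0.0, 90.1]
force: [1.1, -0.4, -0.7]
gripper_width: 74.6
gripper_force: 0.0
```

```bash
python3 - <<'E'
from h import *
w=grab('wrist','w3.png'); find(w,['silver_lens','black_finder'])
i=w['img'].astype(int); m=((i[...,1]>1.4*i[...,0])&(i[...,1]>1.3*i[...,2])&(i[...,1]>50)).astype(np.uint8)
n,l,st,c=cv2.connectedComponentsWithStats(m)
for k in range(1,n):
    if st[k,4]>200: print(st[k],c[k],ray(w,c[k],46))
go(423,-90,220,90)
E
```

```text
silver_lens pinpoint 0.8 [323.5 220.4] [ 643.2 -155.8]
black_finder pinpoint 0.83 [109.9 154.7] [426.8 -88.3]
[306 214  36  35 971] [323.77136972 230.64572606] [ 643.46105877 -156.01262936   46.        ]
t 9.42 shift cm [  6.55 -22.15  -0.58] turn rad [0.009 0.002 0.001] ee [ 644.6 -155.3  216.3] [1.795e+02 1.000e-01 9.010e+01] F [-0.2 -0.2  0.1] w 74.9
```

step_arm:
  plan: [1.1,-3.65,-0.1,0,0,0,1.1,-3.65,-0.1,0,0,0,1.1,-3.65,-0.1,0,0,0,1.1,-3.65,-0.1,0,0,0,1.1,-3.65,-0.1,0,0,0]
  hand: 8.5

```text
time_s: 9.83
ee_pos: [457.4, -99.2, 214.9]
ee_rot: [-179.8, -0.1, 90.1]
force: [-0.7, -0.7, 1.2]
gripper_width: 84.8
gripper_force: 0.0
```

step_arm:
  plan: [1.1,-3.65,-0.1,0,0,0,0,0,0,0,0,0,0,0,0,0,0,0]

```text
time_s: 10.08
ee_pos: [421.5, -88.4, 217.0]
ee_rot: [-179.9, -0.0, 90.1]
force: [-0.1, -0.2, -0.3]
gripper_width: 85.1
gripper_force: 0.0
```

```bash
python3 - <<'E'
from h import *
w=grab('wrist','w4.png'); find(w,['black_finder'])
print(viewer.boxes_of('black_finder',w)[:1])
cv2.imwrite('pics/w4c.png',cv2.resize(w['img'][140:300,240:420,::-1],None,fx=4,fy=3.7)[:590])
go(426.8,-88.3,220,90)
E
```

```text
black_finder pinpoint 0.69 [327. 221.] [425.9 -90.8]
[{'location': [329.4, 227.7], 'score': 0.71}]
t 10.23 shift cm [ 0.1   0.21 -0.26] turn rad [0.    0.    0.001] ee [424.7 -89.3 217.4] [180.    0.   90.1] F [ 0.8 -1.   0.1] w 85.3
```

View pics/w4.png

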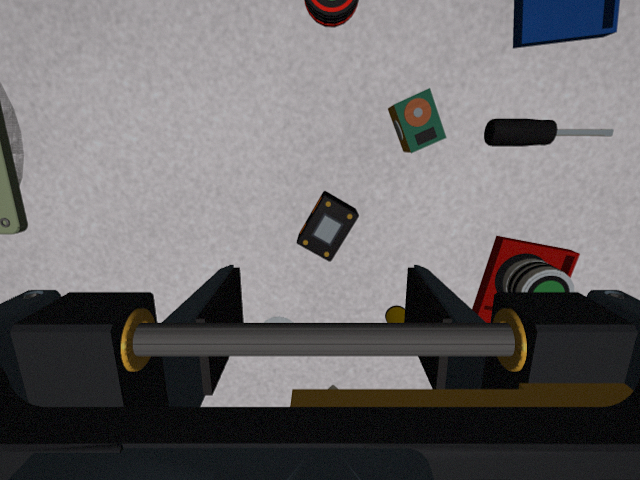

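The black finder's top shows corners at about (326,192), (358,208), (331,261), (298,243), long side tilted. I'll fit a rectangle to it.

```bash
cat >> h.py <<'E'
def dark(f,x0,y0,x1,y1,thr):
    i=f['img'].astype(int).max(2); m=np.zeros(i.shape,np.uint8); m[y0:y1,x0:x1]=i[y0:y1,x0:x1]<thr
    return cv2.morphologyEx(m,cv2.MORPH_CLOSE,np.ones((5,5)))
E
python3 - <<'E'
from h import *
w=grab('wrist')
i=w['img'].astype(int); print(i[215:245:6,290:370:6].max(2))
for t in (60,80,100): rect(w,dark(w,280,180,375,268,t),36)
for p in [(326,192),(358,208),(331,261),(298,243)]: print(ray(w,p,36))
E
```

```text
[[160 162 163  21  31  90  47  36  32 133  24 165 167 172]
 [167 163  24  34  44 125 126 107  35  32  49 173 165 171]
 [167 181  30  28 125 121 121 123  28  31 165 167 167 170]
 [162  26  25  57 122 122 122  47  30 153 165 161 174 175]
 [167  32 115  29  25  98 121  23  20 164 171 165 167 165]]
rect c [425.4 -88.7] size [58.2 40.7] long-axis dir 59.9
rect c [425.4 -88.8] size [58.6 41.1] long-axis dir 59.8
rect c [425.4 -89. ] size [59.2 41.4] long-axis dir 60.1
[428.00186868 -56.19822567  36.        ]
[458.82601683 -71.51135488  36.        ]
[ 433.22321209 -125.16757611   36.        ]
[ 400.48336097 -106.49454276   36.        ]
```

step_arm:
  plan: [-0.05,0.13,0,0,0,0,0,0,0,0,0,0.105,0,0,0,0,0,0.105,0,0,0,0,0,0.105,0,0,0,0,0,0.105]

```text
time_s: 10.7
ee_pos: [425.8, -89.8, 217.3]
ee_rot: [-180.0, 0.0, 65.7]
force: [-0.0, -0.3, -0.2]
gripper_width: 85.1
gripper_force: 0.0
```

step_arm:
  plan: [0,0,2,0,0,0.105,0,0,4,0,0,0,0,0,4,0,0,0,0,0,4,0,0,0,0,0,2.5,0,0,0]

```text
time_s: 11.12
ee_pos: [423.8, -89.3, 49.4]
ee_rot: [-179.8, 0.1, 60.0]
force: [-0.8, -0.0, -0.6]
gripper_width: 84.8
gripper_force: 0.0
```

step_arm:
  plan: [0,0,1.8,0,0,0,0,0,0.6,0,0,0,0,0,0,0,0,0,0,0,0,0,0,0]

```text
time_s: 11.45
ee_pos: [425.9, -89.7, 29.0]
ee_rot: [180.0, -0.0, 60.0]
force: [0.3, 0.4, 0.1]
gripper_width: 85.1
gripper_force: 0.0
```

step_arm:
  plan: [0,0,0,0,0,0,0,0,0,0,0,0,0,0,0,0,0,0,0,0,0,0,0,0,0,0,0,0,0,0]
  hand: 3.4
  newtons: 15

```text
time_s: 11.87
ee_pos: [425.2, -89.5, 29.3]
ee_rot: [179.9, -0.0, 60.0]
force: [-0.4, 0.1, -0.4]
gripper_width: 54.6
gripper_force: 0.0
```

step_arm:
  plan: [0,0,0,0,0,0,0,0,0,0,0,0,0,0,0,0,0,0,0,0,0,0,0,0,0,0,0,0,0,0]

```text
time_s: 12.28
ee_pos: [425.0, -89.5, 28.9]
ee_rot: [180.0, -0.0, 60.0]
force: [-0.5, 0.4, 3.4]
gripper_width: 39.5
gripper_force: 15.0
```

step_arm:
  plan: [0,0,-1,0,0,0,0,0,-3.5,0,0,0,0,0,-4,0,0,0,0,0,-4,0,0,0,0,0,-2,0,0,-0.1123]

```text
time_s: 12.7
ee_pos: [426.6, -89.9, 177.8]
ee_rot: [179.6, -0.1, 66.5]
force: [1.5, -0.0, -1.2]
gripper_width: 40.0
gripper_force: 15.0
```

step_arm:
  plan: [0,0,0,0,0,-0.1123,0,0,0,0,0,-0.1123,-1.48,3.22,0,0,0,0,-1.48,3.22,0,0,0,0,-1.48,3.22,0,0,0,0]

```text
time_s: 13.12
ee_pos: [512.1, -151.6, 173.7]
ee_rot: [-180.0, -0.0, 79.3]
force: [1.4, 0.6, -1.1]
gripper_width: 39.9
gripper_force: 15.0
```

step_arm:
  plan: [-1.48,3.22,0,0,0,0,-1.48,3.22,0,0,0,0,-1.48,3.22,0,0,0,0,-1.48,3.22,0,0,0,0,0,0,0,0,0,0]

```text
time_s: 13.53
ee_pos: [631.6, -237.0, 171.6]
ee_rot: [179.8, 0.1, 79.2]
force: [0.8, 0.9, -0.2]
gripper_width: 39.9
gripper_force: 15.0
```

```bash
python3 - <<'E'
from h import *
w=grab('wrist','w5.png'); find(w,['silver_lens','black_finder'])
go(627.6,-233.3,32,79.3)
E
```

```text
silver_lens pinpoint 0.8 [319.6 135.5] [ 645.3 -153.9]
black_finder pinpoint 0.96 [323.3 285.7] [ 621.8 -294.7]
t 13.68 shift cm [-0.03  0.18 14.04] turn rad [-0.003 -0.001 -0.001] ee [ 626.3 -232.9  172.4] [-1.798e+02 -1.000e-01  7.930e+01] F [-0.2  0.9 -0.2] w 40.0
```

View pics/w5.png

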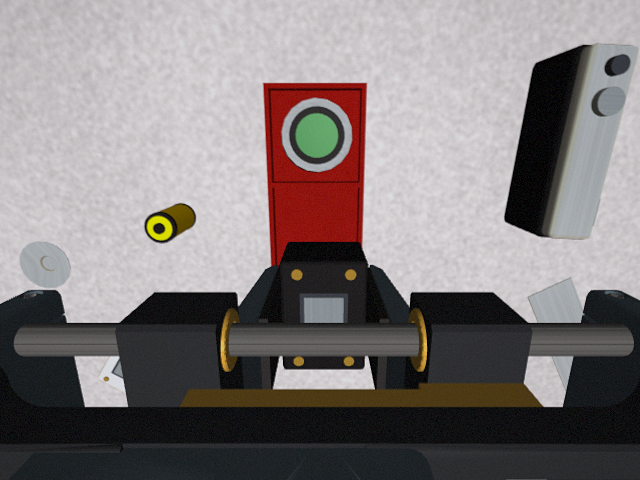

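The picture shows the held finder square to the red tray; tray top corners at (265,84) and (366,84), divider ends at (271,182) and (361,182). I'll check the centring across the tray from these.

```bash
python3 - <<'E'
from h import *
w=grab('wrist'); i=w['img'].astype(int); m=tray_masks(w)['red']; print(w['cx'])
s=sensors.state(); M=R.from_euler('xyz',s['ee_rot'],degrees=True).as_matrix()
for r in (95,120,182,210,230):
    c=np.flatnonzero(m[r,200:420])+200
    a,b=[M.T@(ray(w,(k,r),16)-s['ee_pos']) for k in (c.min(),c.max()+1)]
    print(r,c.min(),c.max(),np.round((a+b)/2,1),np.round(b-a,1))
for p in [(265,84),(366,84),(271,182),(361,182),(283,182)]: print(p,np.round(M.T@(ray(w,p,16)-s['ee_pos']),1))
print(np.round(M.T@(np.array([635,-194,16])-s['ee_pos']),1))
E
```

```text
323.3473174068176
95 273 374 [115.5   1.5 157. ] [-0.1 83.7 -0.2]
120 274 373 [ 96.1   1.5 157. ] [-0.  83.5 -0.2]
182 277 371 [ 44.9   2.  157. ] [ 0.  83.  -0.2]
210 278 370 [ 20.1   2.  157. ] [ 0.  83.  -0.2]
230 278 369 [  1.8   1.6 157. ] [ 0.1 83.4 -0.2]
(265, 84) [123.9 -46.5 157.2]
(366, 84) [123.8  35.7 157. ]
(271, 182) [ 44.9 -44.8 157.1]
(361, 182) [ 44.9  33.9 156.9]
(283, 182) [ 44.9 -34.3 157.1]
[ 39.4   2.1 157. ]
```

step_arm:
  plan: [-0.03,0.17,1.5,0,0,0,0,0,4,0,0,0,0,0,4,0,0,0,0,0,2.5,0,0,0,0,0,1,0,0,0]

```text
time_s: 14.15
ee_pos: [624.9, -231.7, 39.8]
ee_rot: [-179.5, -0.1, 79.3]
force: [0.2, 0.2, -0.6]
gripper_width: 39.8
gripper_force: 15.0
```

step_arm:
  plan: [0,0,0.3,0,0,0,0,0,0.2,0,0,0,0,0,0,0,0,0,0,0,0,0,0,0]

```text
time_s: 14.48
ee_pos: [630.0, -234.2, 41.0]
ee_rot: [179.8, 0.0, 79.3]
force: [-0.5, -0.7, 0.2]
gripper_width: 40.1
gripper_force: 15.0
```

step_arm:
  plan: [0,0,0,0,0,0,0,0,0,0,0,0,0,0,0,0,0,0]

```text
time_s: 14.73
ee_pos: [629.1, -234.0, 39.6]
ee_rot: [179.9, 0.0, 79.3]
force: [0.1, 0.6, -0.2]
gripper_width: 40.2
gripper_force: 15.0
```

```bash
python3 -c "
from h import *
go(627.6,-233.3,32,79.3)"
```

```text
t 14.73 shift cm [ 0.04 -0.16  0.76] turn rad [ 0.002  0.    -0.   ] ee [ 629.1 -234.    39.6] [179.9   0.   79.3] F [ 0.1  0.6 -0.2] w 40.2
```

step_arm:
  plan: [0.04,-0.15,0.2,0,0,0,0,0,0.2,0,0,0,0,0,0.2,0,0,0,0,0,0,0,0,0,0,0,0,0,0,0]

```text
time_s: 15.15
ee_pos: [627.2, -233.1, 32.4]
ee_rot: [-180.0, -0.0, 79.3]
force: [0.8, -0.1, -0.5]
gripper_width: 39.7
gripper_force: 15.0
```

step_arm:
  plan: [0,0,0,0,0,0,0,0,0,0,0,0]

```text
time_s: 15.32
ee_pos: [627.3, -233.1, 32.7]
ee_rot: [-180.0, -0.0, 79.3]
force: [-0.3, 0.7, -1.4]
gripper_width: 39.7
gripper_force: 15.0
```

step_arm:
  plan: [0,0,0.06,0,0,0,0,0,0.04,0,0,0,0,0,0,0,0,0,0,0,0,0,0,0]

```text
time_s: 15.65
ee_pos: [627.4, -233.2, 31.9]
ee_rot: [180.0, -0.0, 79.3]
force: [0.4, 0.1, -0.5]
gripper_width: 39.7
gripper_force: 15.0
```

step_arm:
  plan: [0,0,0.04,0,0,0,0,0,0,0,0,0,0,0,0,0,0,0]

```text
time_s: 15.9
ee_pos: [627.4, -233.2, 31.9]
ee_rot: [180.0, 0.0, 79.3]
force: [-0.9, 0.4, 5.5]
gripper_width: 39.9
gripper_force: 15.0
```

step_arm:
  plan: [0,0,0,0,0,0,0,0,0,0,0,0,0,0,0,0,0,0,0,0,0,0,0,0]
  hand: 4.9

```text
time_s: 16.23
ee_pos: [627.2, -233.1, 30.9]
ee_rot: [-180.0, -0.0, 79.3]
force: [0.0, -0.1, -0.2]
gripper_width: 48.9
gripper_force: 0.0
```

step_arm:
  plan: [0,0,-1,0,0,0,0,0,-3,0,0,0,0,0,-4,0,0,0,0,0,-4,0,0,0,0,0,-4,0,0,0]

```text
time_s: 16.65
ee_pos: [627.0, -233.0, 193.6]
ee_rot: [-180.0, -0.0, 79.3]
force: [0.3, -1.4, -0.0]
gripper_width: 48.9
gripper_force: 0.0
```

step_arm:
  plan: [-3.5,0,-1.5,0,0,0,-3,0,-1.5,0,0,0,0,0,0,0,0,0]
  hand: 8.5

```text
time_s: 16.9
ee_pos: [615.6, -302.6, 226.5]
ee_rot: [179.5, 0.3, 79.1]
force: [0.5, 1.2, 0.7]
gripper_width: 65.8
gripper_force: 0.0
```

```bash
python3 - <<'E'
from h import *
w=grab('wrist','w6.png'); find(w,['silver_lens','black_finder'],3)
go(428,117.5,220,90)
E
```

```text
silver_lens pinpoint 0.72 [320.  61.] [ 643.9 -151.8]
black_finder pinpoint 0.58 [323. 148.] [ 631.3 -232.3]
t 17.05 shift cm [ 37.22 -26.1    0.17] turn rad [-0.    -0.001 -0.188] ee [ 614.9 -296.9  221.4] [-180.    -0.    79.2] F [ 0.8  1.2 -0.2] w 77.6
```

View pics/w6.png

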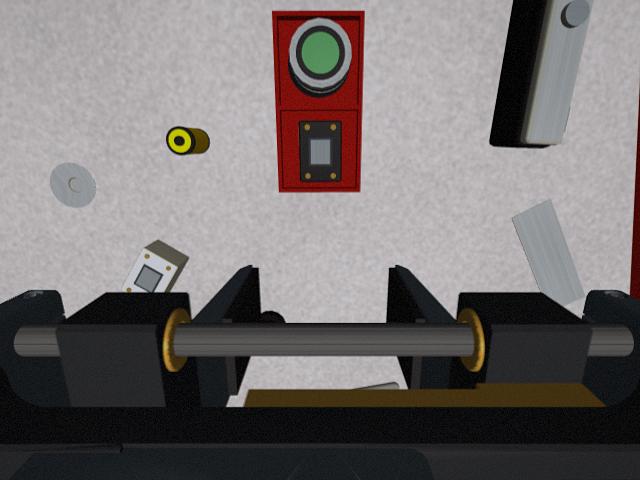

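Red kit is complete: the silver lens stands on the pad at (320,55) and the black finder is square in the plain compartment at (320,152). Next the black lens.

step_arm:
  plan: [3.1,-2.18,0,0,0,0,3.1,-2.18,0,0,0,0,3.1,-2.18,0,0,0,0,3.1,-2.18,0,0,0,0,3.1,-2.18,0,0,0,0]

```text
time_s: 17.47
ee_pos: [535.3, -121.7, 220.3]
ee_rot: [-179.9, -0.0, 79.3]
force: [0.3, 0.7, 0.4]
gripper_width: 84.4
gripper_force: 0.0
```

step_arm:
  plan: [3.1,-2.18,0,0,0,0,3.1,-2.18,0,0,0,0,3.1,-2.18,0,0,0,0,3.1,-2.18,0,0,0,0,3.1,-2.18,0,0,0,0]

```text
time_s: 17.88
ee_pos: [456.5, 50.5, 220.6]
ee_rot: [-179.9, -0.0, 79.3]
force: [1.6, 0.6, -0.3]
gripper_width: 84.7
gripper_force: 0.0
```

step_arm:
  plan: [3.1,-2.18,0,0,0,0,3.1,-2.18,0,0,0,0,0,0,0,0,0,-0.094,0,0,0,0,0,-0.094,0,0,0,0,0,0]

```text
time_s: 18.3
ee_pos: [425.9, 118.6, 220.7]
ee_rot: [-179.9, 0.0, 90.3]
force: [-0.5, 0.3, 0.2]
gripper_width: 85.0
gripper_force: 0.0
```

step_arm:
  plan: [0,0,0,0,0,0,0,0,0,0,0,0]

```text
time_s: 18.47
ee_pos: [427.0, 117.3, 221.0]
ee_rot: [-179.9, -0.0, 90.0]
force: [0.1, 0.2, 0.2]
gripper_width: 85.4
gripper_force: 0.0
```

```bash
cat >> h.py <<'E'
def greens(w,z):
    i=w['img'].astype(int); m=((i[...,1]>1.4*i[...,0])&(i[...,1]>1.3*i[...,2])&(i[...,1]>50)).astype(np.uint8)
    n,l,st,c=cv2.connectedComponentsWithStats(m)
    for k in range(1,n):
        if st[k,4]>200: print('green',st[k],np.round(c[k],1),np.round(ray(w,c[k],z),1))
E
python3 - <<'E'
from h import *
w=grab('wrist','w7.png'); find(w,['black_lens','shutter_drive']); greens(w,37)
go(428,117.5,28,90)
E
```

```text
black_lens pinpoint 0.64 [324.3 221.5] [428.5 113.5]
shutter_drive pinpoint 0.8 [391.1 312.5] [506.4   5.1]
green [401 113  24  25 400] [412.6 125.2] [508.9 210.7  37. ]
green [311 215  27  27 572] [324. 228.] [428.2 114.7  37. ]
t 18.62 shift cm [ 0.06  0.07 19.32] turn rad [-0.    -0.    -0.001] ee [427.4 116.9 221.2] [-180.   -0.   90.] F [ 0.6 -0.3  0.5] w 84.6
```

step_arm:
  plan: [-0.2,0.1,3.8,0,0,0,0,0,4,0,0,0,0,0,4,0,0,0,0,0,3.5,0,0,0,0,0,2,0,0,0]

```text
time_s: 19.03
ee_pos: [426.2, 114.2, 45.1]
ee_rot: [-179.7, 0.1, 89.9]
force: [-0.2, 0.4, -0.5]
gripper_width: 85.2
gripper_force: 0.0
```

step_arm:
  plan: [0,0,1.4,0,0,0,0,0,0.5,0,0,0,0,0,0,0,0,0,0,0,0,0,0,0]

```text
time_s: 19.37
ee_pos: [429.0, 115.1, 29.8]
ee_rot: [180.0, -0.0, 90.0]
force: [0.3, 0.4, 0.5]
gripper_width: 85.2
gripper_force: 0.0
```

step_arm:
  plan: [0,0,0,0,0,0,0,0,0,0,0,0,0,0,0,0,0,0,0,0,0,0,0,0,0,0,0,0,0,0]
  hand: 4
  newtons: 25

```text
time_s: 19.78
ee_pos: [428.6, 115.2, 29.8]
ee_rot: [179.9, -0.0, 90.0]
force: [0.8, -0.2, 0.1]
gripper_width: 54.7
gripper_force: 0.0
```

step_arm:
  plan: [0,0,0,0,0,0,0,0,0,0,0,0,0,0,0,0,0,0,0,0,0,0,0,0,0,0,0,0,0,0]

```text
time_s: 20.2
ee_pos: [428.3, 115.2, 29.6]
ee_rot: [-180.0, -0.0, 90.0]
force: [-1.2, -0.2, 4.6]
gripper_width: 47.5
gripper_force: 25.0
```

step_arm:
  plan: [0,0,-1,0,0,0,0,0,-3.5,0,0,0,0,0,-4,0,0,0,0,0,-4,0,0,0,0,0,-4,0,0,0]

```text
time_s: 20.62
ee_pos: [427.7, 115.0, 195.6]
ee_rot: [-179.9, 0.0, 90.1]
force: [0.0, 0.2, -1.6]
gripper_width: 47.5
gripper_force: 25.0
```

step_arm:
  plan: [0.3,3.42,-0.4,0,0,0,0.3,3.42,-0.4,0,0,0,0.3,3.42,-0.4,0,0,0,0.3,3.42,-0.4,0,0,0,0.3,3.42,-0.4,0,0,0]

```text
time_s: 21.03
ee_pos: [600.6, 130.3, 213.8]
ee_rot: [-180.0, 0.0, 90.0]
force: [0.3, 0.0, -1.9]
gripper_width: 47.5
gripper_force: 25.0
```

step_arm:
  plan: [0.3,3.42,-0.4,0,0,0,0,0,0,0,0,-0.115,0,0,0,0,0,0,0,0,0,0,0,0,0,0,0,0,0,0]

```text
time_s: 21.45
ee_pos: [632.4, 133.2, 217.7]
ee_rot: [-179.9, 0.0, 96.5]
force: [-1.1, -0.6, -2.2]
gripper_width: 47.2
gripper_force: 25.0
```

step_arm:
  plan: [0,0,0,0,0,0,0,0,0,0,0,0]

```text
time_s: 21.62
ee_pos: [632.8, 133.3, 218.7]
ee_rot: [180.0, -0.0, 96.6]
force: [0.4, -1.4, -2.0]
gripper_width: 47.5
gripper_force: 25.0
```

```bash
python3 - <<'E'
from h import *
w=grab('wrist','w8.png'); find(w,['blue_tray','black_lens','shutter_drive'])
m=tray_masks(w)['blue']; rect(w,m,8)
i=w['img'].astype(int).max(2); d=((i<50)&(m==1)).astype(np.uint8); n,l,st,c=cv2.connectedComponentsWithStats(d)
for k in range(1,n):
    if st[k,4]>300: print(st[k],c[k],ray(w,c[k],3))
go(626,238,100,96.6)
E
```

```text
blue_tray pinpoint 0.69 [326.1 177.3] [631.3 177.1]
black_lens pinpoint 0.61 [323.2 282.7] [641.8  59.8]
rect c [630.7 178.3] size [ 84.8 199.1] long-axis dir 96.4
t 21.82 shift cm [10.48  0.48 11.87] turn rad [ 0. -0.  0.] ee [633.3 133.3 218.7] [180.   -0.   96.6] F [ 0.  -0.  -1.5] w 47.4
```

View pics/w8.png

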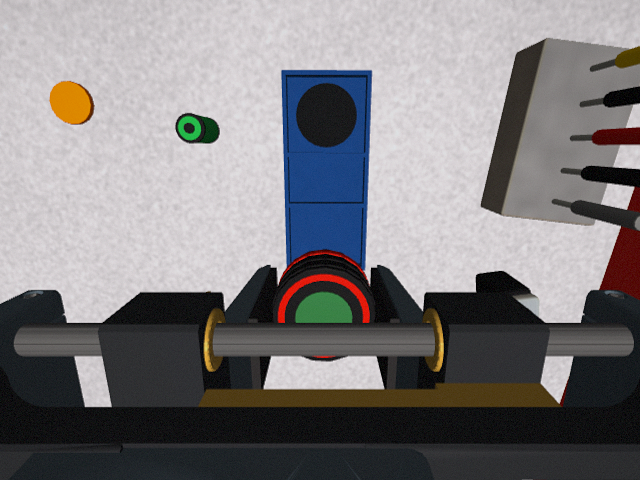

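The blue tray is aligned with the view: top corners (282,71) and (371,71), pad disc at about (326,115), dividers at rows 153 and 203.

```bash
python3 - <<'E'
from h import *
w=grab('wrist')
d=dark(w,292,78,362,151,55)
n,l,st,c=cv2.connectedComponentsWithStats(d); k=1+st[1:,4].argmax(); print(st[k],c[k],ray(w,c[k],3))
a,b=ray(w,(282,71),16),ray(w,(371,71),16); u=np.array([np.cos(np.radians(96.5)),np.sin(np.radians(96.5)),0]); print(a,b,'centre',(a+b)/2-98*u)
for y,r in ((28-2,153),(-3-23-2,203)): print(ray(w,(326.5,r),16), 'centre',ray(w,(326.5,r),16)-(24-2+0 if r==153 else -28)*u)
p=ray(w,c[k],3); go(p[0],p[1],32.6,96.6)
E
```

```text
[ 296   83   60   64 2988] [325.42603748 114.63487282] [624.01357142 238.00016534   3.        ]
[579.67664835 270.15041261  16.        ] [661.51318756 279.65933766  16.        ] centre [631.6888329  177.53483327  16.        ]
[629.26669029 201.87512292  16.        ] centre [631.757161   180.01654209  16.        ]
[635.08220217 152.88484647  16.        ] centre [631.91251218 180.70485843  16.        ]
t 21.87 shift cm [10.5   0.27 18.6 ] turn rad [ 0.    -0.     0.001] ee [633.4 133.3 218.6] [180.   -0.   96.6] F [ 1.  -0.1 -1.4] w 47.7
```

step_arm:
  plan: [3.5,0.1,0,0,0,0,3.5,0.1,1.5,0,0,0,3.5,0.1,2,0,0,0,0,0,4,0,0,0,0,0,4,0,0,0]

```text
time_s: 22.28
ee_pos: [625.1, 240.7, 103.8]
ee_rot: [179.7, -0.1, 96.8]
force: [-0.1, 0.4, -2.4]
gripper_width: 47.6
gripper_force: 25.0
```

step_arm:
  plan: [0,0,4,0,0,0,0,0,1.6,0,0,0,0,0,0.5,0,0,0,0,0,0,0,0,0,0,0,0,0,0,0]

```text
time_s: 22.7
ee_pos: [625.6, 238.4, 43.8]
ee_rot: [179.8, -0.0, 96.6]
force: [0.2, 0.3, -0.7]
gripper_width: 47.3
gripper_force: 25.0
```

step_arm:
  plan: [0,0,0,0,0,0,0,0,0,0,0,0,0,0,0,0,0,0]

```text
time_s: 22.95
ee_pos: [625.3, 238.2, 44.2]
ee_rot: [179.8, -0.0, 96.6]
force: [-0.1, -0.0, -1.0]
gripper_width: 47.3
gripper_force: 25.0
```

```bash
python3 -c "
from h import *
go(624.4,237.8,32.6,96.6)"
```

```text
t 22.95 shift cm [-0.03 -0.1   1.16] turn rad [ 0.003 -0.001  0.001] ee [625.3 238.2  44.2] [179.8  -0.   96.6] F [-0.1 -0.  -1. ] w 47.3
```

step_arm:
  plan: [0,-0.05,0.4,0,0,0,0,0,0.3,0,0,0,0,0,0.2,0,0,0,0,0,0,0,0,0,0,0,0,0,0,0]

```text
time_s: 23.37
ee_pos: [623.8, 237.9, 33.0]
ee_rot: [-180.0, 0.0, 96.6]
force: [-0.0, -0.2, -2.3]
gripper_width: 47.3
gripper_force: 25.0
```

step_arm:
  plan: [0,0,0,0,0,0,0,0,0,0,0,0]

```text
time_s: 23.53
ee_pos: [623.9, 237.9, 33.3]
ee_rot: [-180.0, -0.0, 96.6]
force: [0.1, 0.7, -1.7]
gripper_width: 47.3
gripper_force: 25.0
```

step_arm:
  plan: [0,0,0.05,0,0,0,0,0,0.04,0,0,0,0,0,0,0,0,0,0,0,0,0,0,0]

```text
time_s: 23.87
ee_pos: [624.0, 238.0, 32.7]
ee_rot: [180.0, -0.0, 96.6]
force: [-0.4, 0.0, -0.3]
gripper_width: 47.7
gripper_force: 25.0
```

step_arm:
  plan: [0,0,0.03,0,0,0,0,0,0,0,0,0]

```text
time_s: 24.03
ee_pos: [624.0, 238.0, 32.7]
ee_rot: [180.0, -0.0, 96.6]
force: [-0.7, -0.7, 2.9]
gripper_width: 47.1
gripper_force: 25.0
```

step_arm:
  plan: [0,0,0,0,0,0,0,0,0,0,0,0,0,0,0,0,0,0,0,0,0,0,0,0,0,0,0,0,0,0]
  hand: 6.8

```text
time_s: 24.45
ee_pos: [623.9, 238.0, 32.0]
ee_rot: [-180.0, -0.0, 96.6]
force: [-0.2, -0.2, 0.9]
gripper_width: 68.1
gripper_force: 0.0
```

step_arm:
  plan: [0,0,-2,0,0,0,0,0,-4,0,0,0,0,0,-4,0,0,0,0,0,-4,0,0,0,0,0,-4,0,0,0]

```text
time_s: 24.87
ee_pos: [623.6, 237.8, 214.0]
ee_rot: [-180.0, -0.0, 96.6]
force: [0.4, -0.9, -0.6]
gripper_width: 68.0
gripper_force: 0.0
```

step_arm:
  plan: [-3.07,-2.04,0,0,0,0,-3.07,-2.04,0,0,0,0,-3.07,-2.04,0,0,0,0,-3.07,-2.04,0,0,0,0,-3.07,-2.04,0,0,0,0]
  hand: 8.5

```text
time_s: 25.28
ee_pos: [539.2, 72.4, 212.2]
ee_rot: [180.0, 0.0, 96.7]
force: [0.7, -0.6, 1.0]
gripper_width: 84.9
gripper_force: 0.0
```

step_arm:
  plan: [-3.07,-2.04,0,0,0,0,-3.07,-2.04,0,0,0,0,0,0,0,0,0,0,0,0,0,0,0,0,0,0,0,0,0,0]

```text
time_s: 25.7
ee_pos: [507.4, 8.2, 212.4]
ee_rot: [179.9, -0.0, 96.6]
force: [-0.2, 0.1, -0.4]
gripper_width: 84.7
gripper_force: 0.0
```

```bash
python3 - <<'E'
from h import *
w=grab('wrist','w9.png'); find(w,['black_lens','shutter_drive']); greens(w,34)
i=w['img'].astype(int); m=np.zeros(i.shape[:2],np.uint8); s=i.max(2)-i.min(2); m[140:290,240:410]=(s[140:290,240:410]>30); m=cv2.morphologyEx(m,cv2.MORPH_CLOSE,np.ones((7,7))); rect(w,m,34)
go(507,8,220,96.6)
E
```

```text
shutter_drive pinpoint 0.86 [324.  219.5] [509.1   8.6]
rect c [507.8  10.7] size [33.5 49.6] long-axis dir 113.7
t 25.85 shift cm [-0.09 -0.07 -0.8 ] turn rad [ 0.    -0.     0.002] ee [507.6   9.  212. ] [180.   -0.   96.7] F [-0.4 -0.8  0.1] w 85.0
```

View pics/w9.png

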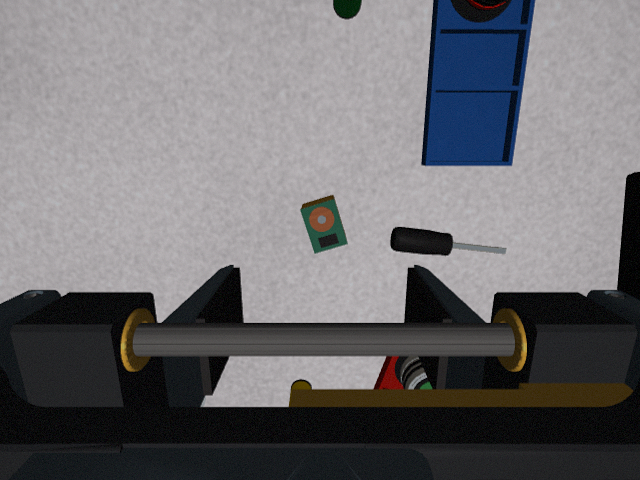

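step_arm:
  plan: [-0.03,0.09,0,0,0,0,0,0,0,0,0,-0.099,0,0,0,0,0,-0.099,0,0,0,0,0,-0.099,0,0,4,0,0,0]
  hand: 6

```text
time_s: 26.27
ee_pos: [513.8, 8.5, 178.0]
ee_rot: [179.1, 0.4, 113.9]
force: [1.9, -0.0, -0.7]
gripper_width: 60.3
gripper_force: 0.0
```

step_arm:
  plan: [0,0,4,0,0,0,0,0,4,0,0,0,0,0,2.5,0,0,0,0,0,0,0,0,0,0,0,0,0,0,0]

```text
time_s: 26.68
ee_pos: [507.6, 8.3, 66.4]
ee_rot: [-179.9, -0.1, 113.7]
force: [1.0, -0.4, -0.1]
gripper_width: 59.9
gripper_force: 0.0
```

```bash
python3 -c "
from h import *
go(508.5,8.8,26,113.7)"
```

```text
t 26.68 shift cm [0.01 0.11 4.04] turn rad [-0.002 -0.001  0.   ] ee [507.6   8.3  66.4] [-1.799e+02 -1.000e-01  1.137e+02] F [ 1.  -0.4 -0.1] w 59.9
```

step_arm:
  plan: [0,0.03,1.8,0,0,0,0,0,1.5,0,0,0,0,0,0.7,0,0,0,0,0,0,0,0,0,0,0,0,0,0,0]

```text
time_s: 27.1
ee_pos: [509.3, 8.0, 28.5]
ee_rot: [179.9, 0.1, 113.7]
force: [-0.1, 0.0, 0.8]
gripper_width: 59.5
gripper_force: 0.0
```

step_arm:
  plan: [0,0,0,0,0,0,0,0,0,0,0,0,0,0,0,0,0,0,0,0,0,0,0,0,0,0,0,0,0,0]
  hand: 2.8
  newtons: 15

```text
time_s: 27.52
ee_pos: [508.4, 7.9, 27.6]
ee_rot: [180.0, 0.0, 113.7]
force: [-0.2, -0.6, 1.7]
gripper_width: 33.8
gripper_force: 15.0
```

step_arm:
  plan: [0,0,0,0,0,0,0,0,0,0,0,0,0,0,0,0,0,0,0,0,0,0,0,0]

```text
time_s: 27.85
ee_pos: [508.4, 7.9, 27.6]
ee_rot: [180.0, 0.0, 113.7]
force: [-1.1, -0.9, 6.0]
gripper_width: 33.8
gripper_force: 15.0
```

step_arm:
  plan: [0,0,-1,0,0,0,0,0,-3.5,0,0,0,0,0,-4,0,0,0,0,0,-4,0,0,0,0,0,-2,0,0,0.1]

```text
time_s: 28.27
ee_pos: [509.8, 7.9, 177.1]
ee_rot: [179.6, 0.1, 107.8]
force: [1.2, 0.5, -0.9]
gripper_width: 33.9
gripper_force: 15.0
```

step_arm:
  plan: [0,0,0,0,0,0.1,0,0,0,0,0,0.1,1.88,2.83,0,0,0,0,1.88,2.83,0,0,0,0,1.88,2.83,0,0,0,0]

```text
time_s: 28.68
ee_pos: [586.5, 74.0, 172.7]
ee_rot: [180.0, -0.0, 96.4]
force: [0.3, 0.4, -0.7]
gripper_width: 33.9
gripper_force: 15.0
```

step_arm:
  plan: [1.88,2.83,0,0,0,0,1.88,2.83,0,0,0,0,0,0,0,0,0,0,0,0,0,0,0,0,0,0,0,0,0,0]

```text
time_s: 29.1
ee_pos: [637.2, 116.9, 171.7]
ee_rot: [-179.9, 0.0, 96.5]
force: [-0.5, -0.1, -0.9]
gripper_width: 33.6
gripper_force: 15.0
```

```bash
python3 - <<'E'
from h import *
w=grab('wrist','w10.png'); find(w,['black_lens'],3); greens(w,40)
m=tray_masks(w)['blue']
s=sensors.state(); M=R.from_euler('xyz',s['ee_rot'],degrees=True).as_matrix()
for r in (60,140,170,200,220):
    c=np.flatnonzero(m[r,200:440])+200
    if len(c):
        a,b=[M.T@(ray(w,(k,r),16)-s['ee_pos']) for k in (c.min(),c.max()+1)]
        print(r,c.min(),c.max(),np.round((a+b)/2,1),np.round(b-a,1))
go(638.2,117.4,30.6,96.5)
E
```

```text
black_lens pinpoint 0.65 [323.1  87.2] [623.5 239.3]
green [ 307   61   36   39 1075] [324.4  80.4] [624.6 238.8  40. ]
green [146  86  29  31 557] [160.5 100.7] [502.6 210.7  40. ]
green [176  89  22  30 313] [186.7 103.7] [522.4 210.8  40. ]
60 272 375 [141.9   1.2 156.2] [ 0.  83.1 -0.1]
140 275 372 [ 80.6   1.3 156.2] [ 0.1 82.8 -0.1]
170 276 371 [ 55.7   1.3 156.2] [ 0.1 82.9 -0.1]
200 277 370 [ 29.7   1.3 156.2] [ 0.1 83.  -0.1]
220 278 369 [ 11.7   1.4 156.2] [ 0.1 82.5 -0.1]
t 29.2 shift cm [ 0.09  0.14 14.16] turn rad [-0.001  0.    -0.001] ee [637.1 116.4 172.2] [-179.9    0.    96.4] F [-0.   0.7 -0.8] w 34.0
```

View pics/w10.png

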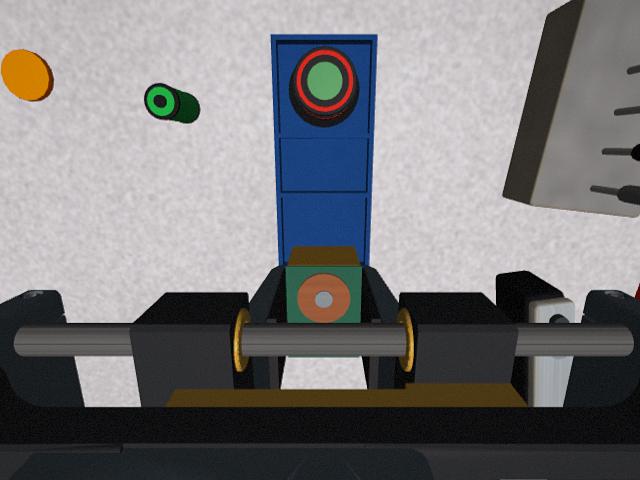

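The black lens stands on its pad at (324,85), and the drive is held square above the end compartment of the blue tray, 1.3 mm off centre.

step_arm:
  plan: [0.09,0.13,1.5,0,0,0,0,0,4,0,0,0,0,0,4,0,0,0,0,0,2.5,0,0,0,0,0,1,0,0,0]

```text
time_s: 29.62
ee_pos: [635.7, 116.8, 38.4]
ee_rot: [-179.5, 0.0, 96.4]
force: [-1.1, -0.2, -0.8]
gripper_width: 34.0
gripper_force: 15.0
```

step_arm:
  plan: [0,0,0.2,0,0,0,0,0,0,0,0,0,0,0,0,0,0,0,0,0,0,0,0,0,0,0,0,0,0,0]

```text
time_s: 30.03
ee_pos: [640.4, 118.5, 42.2]
ee_rot: [179.8, -0.0, 96.5]
force: [0.5, 1.0, -1.0]
gripper_width: 33.7
gripper_force: 15.0
```

```bash
python3 -c "
from h import *
go(638.2,117.4,30.6,96.5)"
```

```text
t 30.03 shift cm [-0.08 -0.24  1.16] turn rad [ 0.004 -0.    -0.001] ee [640.4 118.5  42.2] [179.8  -0.   96.5] F [ 0.5  1.  -1. ] w 33.7
```

step_arm:
  plan: [-0.05,-0.1,0.4,0,0,0,0,0,0.3,0,0,0,0,0,0.1,0,0,0,0,0,0,0,0,0,0,0,0,0,0,0]

```text
time_s: 30.45
ee_pos: [638.3, 117.7, 31.9]
ee_rot: [-180.0, -0.0, 96.5]
force: [0.1, 0.6, -0.6]
gripper_width: 34.0
gripper_force: 15.0
```

step_arm:
  plan: [0,0,0,0,0,0,0,0,0,0,0,0]

```text
time_s: 30.62
ee_pos: [638.5, 117.7, 32.2]
ee_rot: [180.0, -0.0, 96.5]
force: [0.1, -0.6, 0.0]
gripper_width: 34.4
gripper_force: 15.0
```

step_arm:
  plan: [0,0,0.08,0,0,0,0,0,0.06,0,0,0,0,0,0,0,0,0,0,0,0,0,0,0]

```text
time_s: 30.95
ee_pos: [638.3, 117.7, 30.7]
ee_rot: [-180.0, -0.0, 96.5]
force: [0.4, -0.3, -1.3]
gripper_width: 34.3
gripper_force: 15.0
```

step_arm:
  plan: [0,0,0.04,0,0,0,0,0,0,0,0,0,0,0,0,0,0,0]

```text
time_s: 31.2
ee_pos: [638.4, 117.6, 30.7]
ee_rot: [180.0, -0.0, 96.5]
force: [-1.9, 0.1, 1.2]
gripper_width: 34.1
gripper_force: 15.0
```

step_arm:
  plan: [0,0,0.02,0,0,0,0,0,0,0,0,0,0,0,0,0,0,0]

```text
time_s: 31.45
ee_pos: [638.4, 117.7, 30.7]
ee_rot: [180.0, -0.0, 96.5]
force: [-2.4, -0.7, 6.0]
gripper_width: 33.7
gripper_force: 15.0
```

step_arm:
  plan: [0,0,0,0,0,0,0,0,0,0,0,0,0,0,0,0,0,0,0,0,0,0,0,0]
  hand: 4.2

```text
time_s: 31.78
ee_pos: [638.3, 117.6, 29.7]
ee_rot: [-180.0, -0.0, 96.5]
force: [0.6, -0.5, -0.0]
gripper_width: 42.1
gripper_force: 0.0
```

step_arm:
  plan: [0,0,-1,0,0,0,0,0,-3,0,0,0,0,0,-4,0,0,0,0,0,-4,0,0,0,0,0,-4,0,0,0]

```text
time_s: 32.2
ee_pos: [638.1, 117.6, 192.5]
ee_rot: [180.0, -0.0, 96.5]
force: [0.9, -0.3, -0.6]
gripper_width: 42.0
gripper_force: 0.0
```

step_arm:
  plan: [-3.3,-1.87,-0.3,0,0,0,-3.3,-1.87,-0.3,0,0,0,-3.3,-1.87,-0.3,0,0,0,-3.3,-1.87,-0.3,0,0,0,-3.3,-1.87,-0.3,0,0,0]
  hand: 5.5

```text
time_s: 32.62
ee_pos: [563.2, -58.1, 206.2]
ee_rot: [179.9, 0.0, 96.5]
force: [1.1, -0.1, 0.1]
gripper_width: 54.8
gripper_force: 0.0
```

step_arm:
  plan: [-3.3,-1.87,-0.3,0,0,0,-3.3,-1.87,-0.3,0,0,0,-3.3,-1.87,-0.3,0,0,0,-3.3,-1.87,-0.3,0,0,0,0,0,0,0,0,0]

```text
time_s: 33.03
ee_pos: [502.4, -201.8, 218.6]
ee_rot: [180.0, 0.2, 96.2]
force: [0.3, -0.5, -1.0]
gripper_width: 54.9
gripper_force: 0.0
```

step_arm:
  plan: [0,0,0,0,0,0,0,0,0,0,0,0,0,0,0,0,0,0,0,0,0,0,0,0]

```text
time_s: 33.37
ee_pos: [505.1, -195.2, 217.1]
ee_rot: [180.0, -0.0, 96.6]
force: [-0.7, 0.1, 1.0]
gripper_width: 55.1
gripper_force: 0.0
```

```bash
python3 - <<'E'
from h import *
w=grab('wrist','w11.png'); find(w,['yellow_cartridge'])
i=w['img'].astype(int); m=((i[...,0]>120)&(i[...,1]>100)&(i[...,2]<70)).astype(np.uint8)
n,l,st,c=cv2.connectedComponentsWithStats(m)
for k in range(1,n):
    if st[k,4]>60: print(st[k],c[k],ray(w,c[k],47))
go(504,-196,30,96.5)
E
```

```text
yellow_cartridge pinpoint 0.85 [321.5 222.8] [ 504.3 -199.7]
[312 225  21  21 277] [322.02166065 234.85559567] [ 505.28033538 -201.25309885   47.        ]
[187 322   9  49 167] [190.40718563 348.32934132] [ 382.97399492 -337.96996312   47.        ]
[452 323   8  48 169] [456.53254438 347.96449704] [ 658.04554399 -305.62275202   47.        ]
t 33.47 shift cm [-0.06 -0.11 18.7 ] turn rad [-0.    -0.     0.001] ee [ 505.  -195.3  217. ] [-180.    -0.    96.6] F [-0.8 -0.2 -0. ] w 54.7
```

View pics/w11.png

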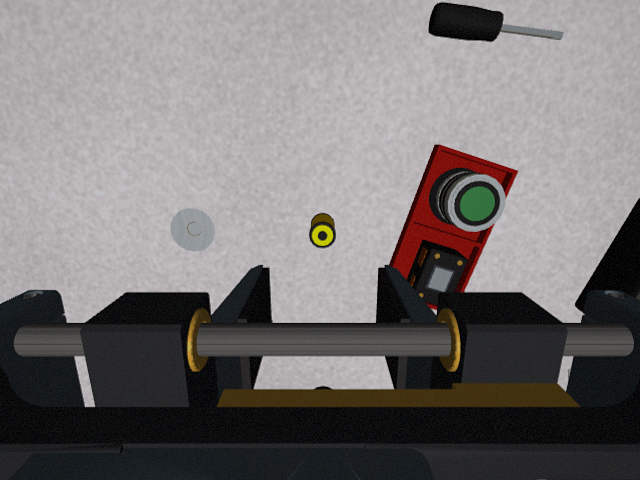

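The yellow cartridge stands at (322,232), top centre (322,235); the red tray beside it is undisturbed.

step_arm:
  plan: [-0.54,-0.06,3.5,0,0,0,0,0,4,0,0,0,0,0,4,0,0,0,0,0,3,0,0,0,0,0,2,0,0,0]

```text
time_s: 33.88
ee_pos: [503.1, -200.3, 48.8]
ee_rot: [-179.8, -0.1, 96.5]
force: [-0.2, -0.1, -0.0]
gripper_width: 55.0
gripper_force: 0.0
```

step_arm:
  plan: [0,0,1.4,0,0,0,0,0,0.5,0,0,0,0,0,0,0,0,0,0,0,0,0,0,0,0,0,0,0,0,0]

```text
time_s: 34.3
ee_pos: [505.7, -202.0, 34.3]
ee_rot: [179.9, 0.1, 96.5]
force: [1.4, -1.3, 0.5]
gripper_width: 55.1
gripper_force: 0.0
```

step_arm:
  plan: [0,0,0,0,0,0,0,0,0,0,0,0,0,0,0,0,0,0,0,0,0,0,0,0,0,0,0,0,0,0]
  hand: 2
  newtons: 10

```text
time_s: 34.72
ee_pos: [504.7, -201.9, 33.4]
ee_rot: [180.0, 0.0, 96.5]
force: [0.4, 0.3, -0.2]
gripper_width: 24.8
gripper_force: 10.1
```

step_arm:
  plan: [0,0,0,0,0,0,0,0,0,0,0,0,0,0,0,0,0,0,0,0,0,0,0,0]

```text
time_s: 35.05
ee_pos: [504.7, -201.9, 33.4]
ee_rot: [180.0, 0.0, 96.5]
force: [-0.5, -0.1, 3.6]
gripper_width: 24.7
gripper_force: 10.0
```

step_arm:
  plan: [0,0,-1,0,0,0,0,0,-3,0,0,0,0,0,-4,0,0,0,0,0,-4,0,0,0,0,0,-3,0,0,0]

```text
time_s: 35.47
ee_pos: [505.2, -202.0, 186.7]
ee_rot: [179.8, 0.1, 96.5]
force: [1.2, -0.4, 0.1]
gripper_width: 24.6
gripper_force: 10.0
```

step_arm:
  plan: [3.28,1.53,0,0,0,0,3.28,1.53,0,0,0,0,3.28,1.53,0,0,0,0,3.28,1.53,0,0,0,0,3.28,1.53,0,0,0,0]

```text
time_s: 35.88
ee_pos: [562.3, -28.7, 183.8]
ee_rot: [180.0, 0.0, 96.4]
force: [0.3, -0.4, -0.6]
gripper_width: 24.8
gripper_force: 10.0
```

step_arm:
  plan: [3.28,1.53,0,0,0,0,3.28,1.53,0,0,0,0,3.28,1.53,0,0,0,0,3.28,1.53,0,0,0,0,3.28,1.53,0,0,0,0]

```text
time_s: 36.3
ee_pos: [619.7, 143.1, 183.6]
ee_rot: [-180.0, -0.0, 96.5]
force: [0.9, -0.3, -0.4]
gripper_width: 24.7
gripper_force: 10.0
```

step_arm:
  plan: [3.28,1.53,0,0,0,0,0,0,0,0,0,0,0,0,0,0,0,0,0,0,0,0,0,0,0,0,0,0,0,0]

```text
time_s: 36.72
ee_pos: [630.7, 174.4, 183.3]
ee_rot: [-180.0, 0.0, 96.4]
force: [0.5, -0.1, 0.5]
gripper_width: 25.1
gripper_force: 10.0
```

```bash
python3 -c "
from h import *
go(631.5,176,36.4,96.5)"
```

```text
t 36.72 shift cm [ 0.15  0.1  14.69] turn rad [-0.001  0.    -0.002] ee [630.7 174.4 183.3] [-180.     0.    96.4] F [ 0.5 -0.1  0.5] w 25.1
```

step_arm:
  plan: [0.08,0.1,2,0,0,0,0,0,3,0,0,0,0,0,3,0,0,0,0,0,3,0,0,0,0,0,2,0,0,0]

```text
time_s: 37.13
ee_pos: [630.5, 174.4, 50.8]
ee_rot: [-179.8, 0.0, 96.4]
force: [-0.2, -0.1, -1.3]
gripper_width: 24.5
gripper_force: 10.0
```

step_arm:
  plan: [0,0,0.7,0,0,0,0,0,0,0,0,0,0,0,0,0,0,0,0,0,0,0,0,0,0,0,0,0,0,0]

```text
time_s: 37.55
ee_pos: [633.3, 176.6, 48.2]
ee_rot: [179.8, -0.0, 96.4]
force: [0.4, -0.5, 0.2]
gripper_width: 24.7
gripper_force: 10.0
```

step_arm:
  plan: [0,0,0.2,0,0,0,0,0,0.1,0,0,0,0,0,0,0,0,0,0,0,0,0,0,0]

```text
time_s: 37.88
ee_pos: [632.1, 176.6, 43.3]
ee_rot: [180.0, -0.0, 96.5]
force: [-0.1, -0.2, -1.0]
gripper_width: 24.7
gripper_force: 10.0
```

step_arm:
  plan: [-0.08,0,0.2,0,0,0,0,0,0.2,0,0,0,0,0,0.15,0,0,0,0,0,0,0,0,0,0,0,0,0,0,0]

```text
time_s: 38.3
ee_pos: [632.1, 175.7, 37.4]
ee_rot: [-180.0, -0.0, 96.5]
force: [-0.1, -0.6, 0.0]
gripper_width: 24.9
gripper_force: 10.0
```

step_arm:
  plan: [0,0,0,0,0,0,0,0,0,0,0,0]

```text
time_s: 38.47
ee_pos: [632.3, 175.8, 37.7]
ee_rot: [180.0, -0.0, 96.5]
force: [0.3, 0.9, -0.8]
gripper_width: 24.5
gripper_force: 10.0
```

step_arm:
  plan: [0,0,0.06,0,0,0,0,0,0.05,0,0,0,0,0,0,0,0,0,0,0,0,0,0,0]

```text
time_s: 38.8
ee_pos: [632.2, 175.8, 36.5]
ee_rot: [-180.0, -0.0, 96.5]
force: [0.7, -0.8, 0.6]
gripper_width: 24.4
gripper_force: 10.0
```

step_arm:
  plan: [0,0,0.04,0,0,0,0,0,0,0,0,0,0,0,0,0,0,0]

```text
time_s: 39.05
ee_pos: [632.2, 175.8, 36.4]
ee_rot: [180.0, -0.0, 96.5]
force: [-0.1, -0.6, 0.6]
gripper_width: 24.8
gripper_force: 10.0
```

step_arm:
  plan: [0,0,0.03,0,0,0,0,0,0,0,0,0,0,0,0,0,0,0]

```text
time_s: 39.3
ee_pos: [632.3, 175.8, 36.4]
ee_rot: [180.0, -0.0, 96.5]
force: [-0.5, -0.4, 4.4]
gripper_width: 25.4
gripper_force: 10.0
```

step_arm:
  plan: [0,0,0,0,0,0,0,0,0,0,0,0,0,0,0,0,0,0,0,0,0,0,0,0]
  hand: 4.5

```text
time_s: 39.63
ee_pos: [632.1, 175.7, 35.4]
ee_rot: [-180.0, -0.0, 96.5]
force: [-0.6, 0.2, -0.6]
gripper_width: 44.6
gripper_force: 0.0
```

step_arm:
  plan: [0,0,-1,0,0,0,0,0,-3,0,0,0,0,0,-4,0,0,0,0,0,-4,0,0,0,0,0,-4,0,0,0]

```text
time_s: 40.05
ee_pos: [631.9, 175.7, 198.2]
ee_rot: [180.0, -0.0, 96.5]
force: [1.1, -0.2, 0.3]
gripper_width: 44.8
gripper_force: 0.0
```

step_arm:
  plan: [-4,0,-0.8,0,0,0,-4,0,-0.8,0,0,0,-4,0,-0.8,0,0,0,0,0,0,0,0,0,0,0,0,0,0,0]

```text
time_s: 40.47
ee_pos: [646.1, 54.6, 221.2]
ee_rot: [179.9, -0.0, 96.3]
force: [-0.3, 0.1, -0.1]
gripper_width: 44.9
gripper_force: 0.0
```

```bash
python3 - <<'E'
from h import *
w=grab('wrist','w12.png'); find(w,['black_lens','yellow_cartridge','shutter_drive'],3)
f=grab('scene','s12.png'); cv2.imwrite('pics/s12c.png',cv2.resize(f['img'][100:400,60:480,::-1],None,fx=1.9,fy=1.9)); find(f,z=0)
E
```

```text
black_lens pinpoint 0.82 [322.9  23.9] [626.6 238.8]
yellow_cartridge pinpoint 0.74 [323.4  94.8] [633.8 177.6]
shutter_drive pinpoint 0.68 [324.5 155.6] [641.3 120.1]
shutter_drive pinpoint 0.44 [194.   39.2] [507.  212.7]
red_tray pinpoint 0.58 [265.5 349.6] [ 631.6 -194. ]
blue_tray pinpoint 0.86 [421.5 237.1] [635.4 179.1]
silver_lens pinpoint 0.7 [287.6 338.1] [ 638.5 -154.2]
black_lens pinpoint 0.78 [435.  218.7] [620.6 236.9]
black_finder pinpoint 0.56 [245.  361.7] [ 627.4 -231.3]
shutter_drive pinpoint 0.75 [401.6 247.6] [628.4 130.7]
yellow_cartridge pinpoint 0.73 [418.6 234.7] [627.6 179.8]
green_cartridge pinpoint 0.8 [383.1 193.3] [503.4 214.1]
white_finder pinpoint 0.59 [124.2 313. ] [ 421.8 -324.7]
```

View pics/w12.png

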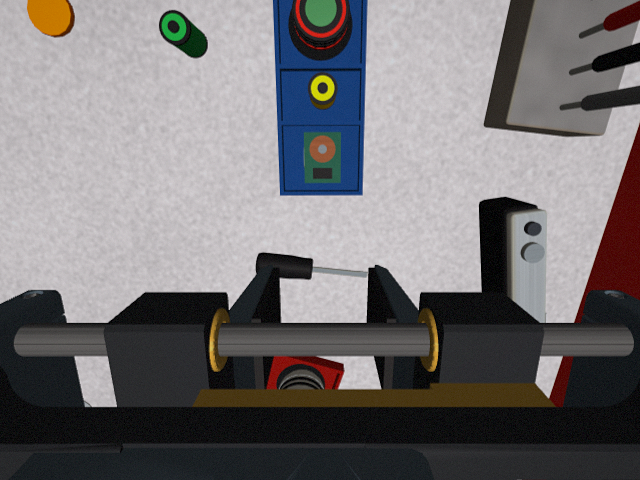

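View pics/s12c.png

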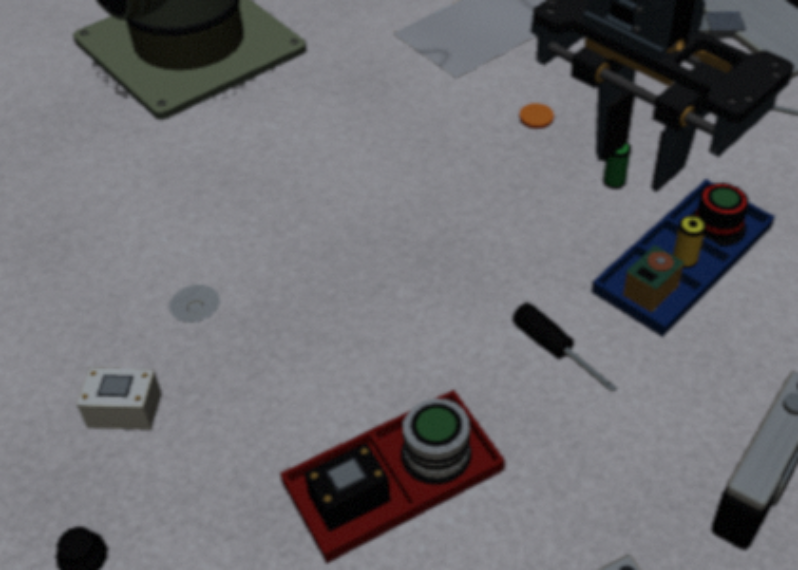

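The wrist picture shows the lens (322,20), cartridge (323,90) and drive (323,157), each upright in its own compartment of the blue tray. The scene crop shows the red kit complete, with lens (436,440) and finder (348,485), and the green cartridge and white finder in place.

```bash
python3 -c "
from workcell import env
print(env.job_done())"
```

```text
the job is handed in; nothing more can be done
None
```

Both kits are made up as asked, red tray first, and the job is handed in after about 40 s of robot time; the last pictures show all five parts upright in their compartments and the green cartridge and white viewfinder still in place.

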